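# Fit the slim sanding drum to the carver's bench spindle

## Robot

A 6-joint arm with a two-finger parallel gripper is mounted at the origin on the work surface. World frame = base frame: x ahead of the robot, y to its left, z up, the work surface at z = 0. Lengths are in mm, angles in rad, forces in N, time in s.
With the tool pointing down it reaches from about 350 to 1000 mm from the base axis. Payload 7.1 kg.
Tool frame: the origin (TCP) lies midway between the tips of the shut fingers; the grasp point (between the pads) lies pinch_z behind it (pinch_z is the distance from the TCP to the grasp point, in mm); z points along the fingers, y is the line along which they close (so a half turn about z gives the same grasp; the last joint's range is limited). The gripper opens to 85 mm and grips with 20 to 120 N. Pads are 22 mm wide; open, the fingers measure 114 mm over their backs; the gripper's body (76 mm by 85 mm) begins 54 mm behind the grasp point. The pads swing forward as they close: fully open they stand 13 mm farther back than shut.
Start: joints at [1.1, 0.423, 1.63, -0, 1.089, -0.019], TCP at [272.833, 562.287, 231.319] pointing down, gripper open.
Joint ranges: [-3, 3], [-0.9, 2.11], [0.09, 2.58], [-1.31, 4.45], [0.11, 2.69], [-2.54, 2.54]. Speed limits (rad/s): [2.39, 2.39, 3.01, 3.14, 3.14, 3.14].

## Interface

Orientations are given as a unit quaternion [x, y, z, w].
In Python, from station import read_state, get_image, sign_off, search_frame, pinpoint, pinch_z gives the robot as it stands.
- The arm moves only by the tool drive_tool, never from a script. Its argument "moves" is text: rows parted by semicolons, each of 5 numbers parted by spaces: the finger opening in m, from 0 to 0.0854, then the shift along the tool's x, y, z in m, then the turn about the tool's z in rad. A call has exactly 5 rows; each row is the pose to reach, as a shift and turn from the pose commanded when the call began, along the tool's axes at that moment; what a row does not reach only later rows make up. A row lasts 1/10 s, in which the tool goes at most 50 mm and 8.59 degrees, less where a joint would pass 70% of its speed; a pose out of reach is approached as far as the arm can. A call with a gripper value outside its range is refused whole. The fingers move at their own pace and stop on an object; the grip force is fixed at half the most. Time passes only in rows, so rows that repeat a pose let the fingers close, or fill a call up. It gives the time, the measured TCP pose, the force, the opening and the grip force at its end, in the units of the state.
- read_state(): the state, without advancing time (a new reading comes with each control period).
- get_image(name): name is "scene" or "top" or "wrist"; returns a dict with "color" (480x640x3 uint8, red, green, blue), "mtx" (3x3 intrinsics, pixels), "dist" ([k1, k2, p1, p2, k3] as OpenCV has them; the pictures are not rectified), "R" (3x3) and "t" (3): a world point X has camera coordinates R X + t. Camera axes: x right, y down, z forward; pixel columns grow to the right and rows downward; lengths in mm; the calibration is good to about 2 mm. A picture is of the moment at which its call begins. There is no depth.
- sign_off(): hands the job in; it is judged then, once.
Trained networks look in a picture, given as the dict that the camera call returned (one of the last four; its "shot" number tells which), for a name from the list of things; names that differ only in an ending like _2 or _b are one class to them, and where a whole thing is asked for, a point or a joint stands for the part that bears it (a point fixed in the world has none). Each returns a list of dicts, best first, with "conf" (0 to 1); they miss things now and then, are a little off and sometimes report something else, mostly with a low value. They report only what shows in the picture. A call takes as long as a camera call. They do not tell look-alikes from the thing itself.
- search_frame(picture, thing): "centre" ([x, y, z] in mm, in the coordinates of the camera as it stood for that picture, good to about 4 mm: the middle of the surface that is visible of it).
- pinpoint(picture, thing): "centre" ([x, y, z] in mm, in the coordinates of the camera as it stood for that picture, good to about 4 mm: a listed point, or the origin of a listed thing).
The state is a dict: "time_s": time; "qpos": joint angles; "qvel": joint speeds; "effort": joint torques, N m; "eef_pos": TCP position; "tool_rot": TCP orientation; "ft_force": force on the tool from outside, world axes, zero at the start; "wrist_torque": the same for the moment, N m; "finger_gap": opening from 0.0 (shut) to 1.0 (fully open); "grasp_force": force on a finger pad.
Only numpy, scipy, OpenCV 4.12 (cv2) and the standard library are available. Lean on these libraries where they do the work, as an engineer would, in place of code of your own. Each camera call takes 0.05 s, during which the arm holds its last target. There are 200 camera calls.

## Task

Fit the slim, tall sanding drum to the bench spindle: lift its arbor out of the wooden rack, lower its tapered shank into the upright spindle's socket, and turn it gently by feel until the two slots in its collar drop over the spindle's two dogs and the collar sits flat on the spindle nose, fully home; then let go. Set it in gently, without dropping or forcing it (never more than 80 N on the spindle), and leave the other two arbors and everything else on the bench where they are.

Things in the scene. Friction and masses are not known exactly. Their poses are not given: they have to be found in the camera images.
- slim_arbor: The arbor to fit, standing in the rack, 0.25 to 0.5 kg: sanding drum on a steel collar 58 mm in diameter and 12 mm thick, and below the collar a steel tapered shank 38 mm long, 30 mm across under the collar and 17 mm at its tip. Origin: centre of the collar's underside; z up along the axis: shank down to z = -38 mm, drum from z = 12 to 74 mm.
- slim_drum (a point): Centre of slim_arbor's drum, 43 mm above its origin: round, 36 mm in diameter, 62 mm tall, brown sleeve, thin black top rim with a 3 mm high nut on it. The slimmest and tallest of the three. It may be gripped at any yaw.
- slim_slot (a point): Middle of one of the two slots in slim_arbor's collar, 24 mm from the axis towards its +y; the other lies opposite, towards -y, so a half turn makes no difference. Each is a notch through the collar's full thickness, 14 mm wide, cut in from the rim to 19.5 mm from the axis.
- fat_arbor: Same steel shank and slotted collar as slim_arbor (origin and axes likewise), with a drum 64 mm in diameter and 42 mm tall. To be left in the rack.
- cone_arbor: Same steel shank and slotted collar as slim_arbor (origin and axes likewise), with a bullet-shaped head 52 mm wide at its foot and 52 mm tall. To be left in the rack.
- rack: Fixed wooden block 300 x 90 x 50 mm, long along its x, with three 34 mm through holes 95 mm apart in which the three arbors stand in any order, their collars resting on its top. Origin: centre of its underside, on the bench; z up.
- sander: Fixed bench spindle unit: green cast box with a steel table 300 x 320 mm, 112 mm above the bench, the spindle standing upright in its middle. Origin: centre of its underside, on the bench; z up; its x points to its back, its y to its dust spout (56 mm pipe low on that side). A collar whose slots miss the dogs rides on them 7 mm too high; within about 0.08 rad of the right angle it drops home.
- nose (a point): Centre of the flat steel spindle nose face, 155 mm above the bench, 43 mm above the steel table; same axes as sander. The nose is 60 mm in diameter; in it opens the tapered socket, 32 mm across at the face and 42 mm deep, narrowing like the shank with about 0.7 mm play all round, so that the collar comes to rest on the nose face.
- dog_tops (a point): On the spindle axis, 7 mm above nose, level with the tops of the two dogs, which stand on the nose face opposite each other, 20.5 to 29 mm from the axis, 10 mm wide (8 mm at the bevelled top). The spindle is parked with the line through the dogs anywhere within 0.6 rad, either way, of sander's y axis: see it or feel for it, it is not reported. A brake holds it: 0.6 N m turns it.
- glue: Bystander: white glue bottle with a pale spout, 54 mm wide, 155 mm tall; origin under its centre.
- mallet: Bystander: lying wooden mallet 260 mm long, head 68 mm thick; origin on the bench under its middle, x towards the head.
- gouge: Bystander: lying gouge 220 mm long, wooden handle; origin on the bench under its middle.
- offcut: Bystander: wooden offcut 55 x 40 x 20 mm lying on the back corner of the sander's table; origin under its centre.
- blank: Bystander: wooden blank 100 x 60 x 45 mm; origin under its centre.
- brush_pot: Bystander: steel can 72 mm wide and 100 mm tall with brush handles up to 170 mm; origin under its centre.
- spanner: Bystander: lying steel spanner 180 mm long; origin on the bench under its middle.
Things that resemble listed ones, but are neither listed nor needed, are in the scene too. What is shaped like the slim_arbor but green or pink is not meant.

How it is judged (in metres and radians):
At the end, for the whole second after the job is handed in: The slim drum's collar lies flat on the spindle nose with the slots over the dogs: its underside within 2.5 mm of the nose face, centred within 3 mm, upright within 0.05 rad, at rest and released. The other arbors are still in the rack and the bystanders where they were (z of slim_arbor in the frame of nose between -0.003 and 0.0025 m and horizontal distance between slim_arbor and nose below 0.003 m and angle between slim_arbor's own z axis and vertical below 0.05 rad and linear speed of slim_arbor below 0.01 m/s and angular speed of slim_arbor below 0.1 rad/s); the robot touches nothing.
It fails at once if the slim arbor is dropped on or forced against the spindle with more than 80 N (contact force between slim_arbor and sander above 80 N).
It fails at once if another arbor is moved more than 15 mm (distance of any of fat_arbor, cone_arbor from where it was at the start of the episode above 0.015 m).
It fails at once if a bystander is moved more than 30 mm (distance of any of glue, mallet, gouge, offcut, blank, brush_pot, spanner from where it was at the start of the episode above 0.03 m).
It also fails if it takes over 54 s, if anything falls off the work surface, if the arm or the gripper's body presses on something with over 40 N, if the wrist force passes 120 N, or if a joint passes its speed limit or range.

## Working session

There is one attempt and no reset: what is moved stays moved. The work goes in short steps, Python scripts to look and compute and a tool call to move; the robot and the scene stay as the last step left them, time stands still between calls to the robot, and variables do not carry over. Pictures are saved under pics/ and viewed, at most 10 in all, crops included, and the job is handed in when it is done.

Besides the shell and the picture viewer there is one more tool, called after ">>>" in YAML: its name, and indented under it one key for each argument. drive_tool: Moves the arm, as the interface text tells. Its arguments: {"type":"object","properties":{"moves":{"type":"string"}},"required":["moves"]}

```bash
mkdir -p pics
cat > h.py <<'E'
import numpy as np, cv2
from station import *
def w(p,c): return np.array(p["R"]).T@(np.array(c)-np.array(p["t"]))
def save(p,n): cv2.imwrite(f"pics/{n}.png",np.array(p["color"])[:,:,::-1])
def find(p,f,n,k=3):
    for d in f(p,n)[:k]: print(n,f.__name__,round(d["conf"],2),np.round(w(p,d["centre"]),1))
E
python3 - <<'E'
from h import *
print(read_state(),pinch_z)
for c in ("top","scene"):
    p=get_image(c); save(p,c+"0")
    print(c)
    for n in ("slim_drum","slim_arbor","fat_arbor","cone_arbor","rack","nose","dog_tops","sander","slim_slot"): find(p,pinpoint,n)
E
```

```text
{'time_s': 0.0, 'qpos': array([ 1.10001027e+00,  4.23843733e-01,  1.63068328e+00,  3.45249026e-05,
        1.08860750e+00, -1.89909126e-02]), 'qvel': array([-1.04247170e-03, -1.73732265e-03, -3.96291730e-05, -5.38700372e-04,
        2.58860405e-03,  9.56945577e-04]), 'effort': array([ 1.54660203e-03, -5.57393682e+01, -2.81749821e+01, -2.58918323e-05,
        7.43832963e-03, -3.66012287e-06]), 'eef_pos': array([272.57967589, 561.82277474, 230.54652732]), 'tool_rot': array([ 2.23988967e-01,  9.74591375e-01, -7.44222367e-04, -2.01742489e-04]), 'ft_force': array([-0.08135257,  0.41584298, -0.37050721]), 'wrist_torque': array([0.00498383, 0.01850294, 0.05196212]), 'grasp_force': 0.0, 'finger_gap': 1.002004089955382} 18.700000000000003
top
slim_drum call 0.85 [ 528.4 -355.7   82.4]
slim_drum call 0.84 [ 507.  -244.6   94.2]
slim_drum call 0.6 [ 457.6 -137.6   80.6]
slim_arbor call 0.96 [ 530.3 -354.9   33.9]
slim_arbor call 0.87 [ 459.  -131.5   36.9]
fat_arbor call 0.64 [ 409.7 -242.6   50.4]
fat_arbor call 0.57 [ 598.3 -246.4   46.9]
cone_arbor call 0.56 [ 409.2 -243.5   52.1]
rack call 
[... 297 characters left out ...]
 -370.8   48.2]
slim_slot call 0.55 [ 466.2 -155.    41.7]
scene
slim_drum call 0.87 [ 505.9 -241.2   94.5]
slim_drum call 0.86 [ 456.8 -133.6   85.3]
slim_drum call 0.85 [ 529.7 -351.5   78.5]
slim_arbor call 0.97 [ 526.7 -351.6   41.6]
slim_arbor call 0.94 [ 456.3 -128.8   39.4]
slim_arbor call 0.8 [ 506.4 -242.2   50.8]
fat_arbor call 0.72 [ 602.  -248.    52.3]
cone_arbor call 0.57 [ 409.5 -238.8   49.5]
rack call 0.89 [ 5.099e+02 -2.416e+02  3.000e-01]
nose call 0.6 [584.  237.2 155.8]
dog_tops call 0.94 [585.3 238.2 160.5]
sander call 0.62 [586.9 241.   -5.4]
slim_slot call 0.76 [ 518.5 -223.5   58.1]
slim_slot call 0.69 [ 464.1 -155.6   45.8]
slim_slot call 0.58 [ 542.9 -368.    43.6]
```

View pics/top0.png

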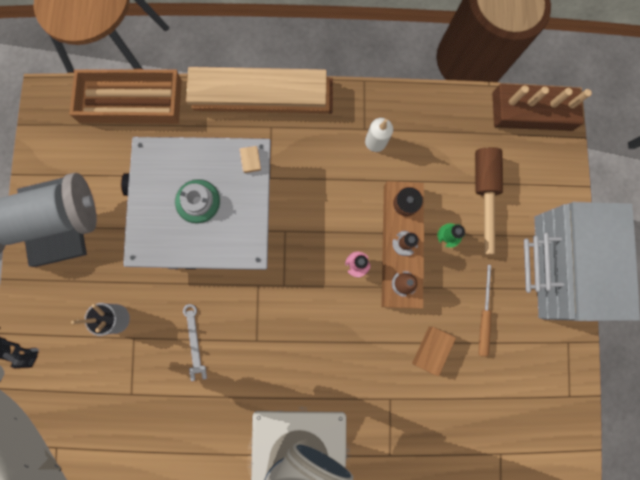

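View pics/scene0.png

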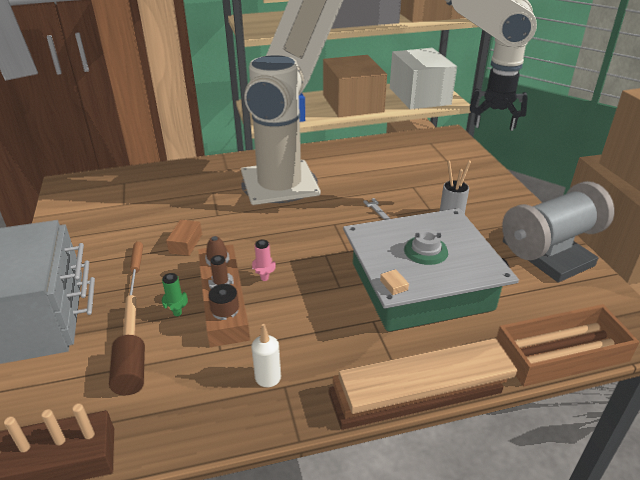

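The slim arbor stands in the middle of the rack (top picture, about 408,240), with the fat one behind it (408,200) and the cone in front (404,283). The pink (358,264) and green (452,234) look-alikes flank the rack. The spindle is at about (197,198). Next I'll get the wrist camera's offset and a zoom on the dogs.

```bash
cat >> h.py <<'E'
from scipy.spatial.transform import Rotation as Ro
def plan(segs, start=None, gap=0.0854):
    """segs: list of (target xyz mm, yaw turn rad total, nrows); prints calls of 5 rows, tool pointing down"""
    s=read_state(); th=None
    R=Ro.from_quat(s["tool_rot"]).as_matrix(); th=np.arctan2(R[1,0],R[0,0]); p=np.array(s["eef_pos"],float)
    if start is not None: p=np.array(start[:3],float); th=start[3]
    P=[];q,t=p.copy(),th
    for tgt,turn,n in segs:
        for i in range(1,n+1): P.append((q+(np.array(tgt)-q)*i/n,t-turn*i/n))
        q,t=np.array(tgt,float),t-turn
    while len(P)%5: P.append(P[-1])
    b,bt=p,th
    for i in range(0,len(P),5):
        out=[]
        for x,a in P[i:i+5]:
            d=x-b; c,sn=np.cos(bt),np.sin(bt)
            out.append(f"{gap:g} {(c*d[0]+sn*d[1])/1e3:.4f} {(sn*d[0]-c*d[1])/1e3:.4f} {-d[2]/1e3:.4f} {bt-a:.3f}")
        print("; ".join(out)); b,bt=P[i+4]
    print("x-angle end",bt)
E
python3 - <<'E'
from h import *
p=get_image("wrist"); s=read_state()
T=Ro.from_quat(s["tool_rot"]).as_matrix(); R=np.array(p["R"]);C=-R.T@p["t"]
print("cam in tool",T.T@(C-s["eef_pos"]),"axis",T.T@R[2], "fx",p["mtx"])
ims=[]
for c in ("top","scene"):
    q=get_image(c); R=np.array(q["R"])
    uv=cv2.projectPoints(np.array([[585.,237.5,158]]),cv2.Rodrigues(R)[0],np.array(q["t"],float),np.array(q["mtx"],float),np.array(q["dist"],float))[0].ravel().astype(int)
    u,v=uv; im=np.array(q["color"])[v-25:v+25,u-33:u+33,::-1]; print(c,uv); ims.append(cv2.resize(im,(396,300),interpolation=cv2.INTER_CUBIC))
cv2.imwrite("pics/z.png",np.hstack(ims))
E
```

```text
cam in tool [  67.9897612     1.15576076 -142.44070058] axis [-2.70025295e-01  2.80490652e-04  9.62853188e-01] fx [[378.42341019   0.         324.1054463 ]
 [  0.         378.42341019 236.49932999]
 [  0.           0.           1.        ]]
top [192 196]
scene [427 234]
```

View pics/z.png

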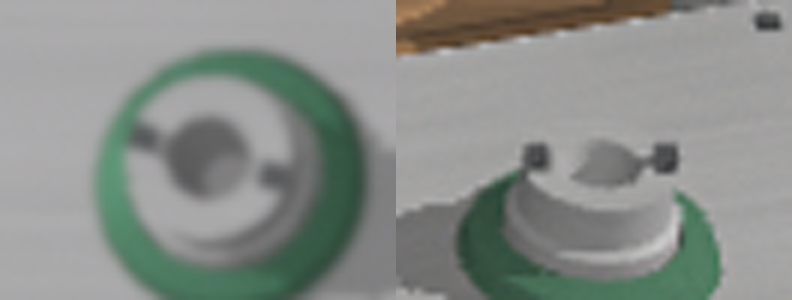

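The crop shows dogs at (145,137) and (275,177) on the left and at (537,157) and (665,157) on the right. The line through them lies at roughly 73° in the world. I'll pass over the spindle with the wrist camera on the way to the rack.

Run:
```python
from h import *
plan([((584,237,290),1.34,13)],start=(272.8,562.3,231.3,2.690))
print(); plan([((506,-242,250),1.35,13),],start=(584,237,290,1.35))
```

```text
0.0854 -0.0325 -0.0121 -0.0045 0.103; 0.0854 -0.0649 -0.0241 -0.0090 0.206; 0.0854 -0.0974 -0.0362 -0.0135 0.309; 0.0854 -0.1298 -0.0483 -0.0181 0.412; 0.0854 -0.1623 -0.0603 -0.0226 0.515
0.0854 -0.0342 0.0055 -0.0045 0.103; 0.0854 -0.0684 0.0110 -0.0090 0.206; 0.0854 -0.1026 0.0165 -0.0135 0.309; 0.0854 -0.1368 0.0220 -0.0181 0.412; 0.0854 -0.1710 0.0275 -0.0226 0.515
0.0854 -0.0270 0.0216 -0.0045 0.103; 0.0854 -0.0541 0.0433 -0.0090 0.206; 0.0854 -0.0811 0.0649 -0.0135 0.309; 0.0854 -0.0811 0.0649 -0.0135 0.309; 0.0854 -0.0811 0.0649 -0.0135 0.309
x-angle end 1.3499999999999999

0.0854 -0.0373 0.0022 0.0031 0.104; 0.0854 -0.0745 0.0044 0.0062 0.208; 0.0854 -0.1118 0.0066 0.0092 0.312; 0.0854 -0.1491 0.0089 0.0123 0.415; 0.0854 -0.1863 0.0111 0.0154 0.519
0.0854 -0.0313 0.0204 0.0031 0.104; 0.0854 -0.0625 0.0408 0.0062 0.208; 0.0854 -0.0938 0.0612 0.0092 0.312; 0.0854 -0.1250 0.0817 0.0123 0.415; 0.0854 -0.1563 0.1021 0.0154 0.519
0.0854 -0.0170 0.0332 0.0031 0.104; 0.0854 -0.0340 0.0665 0.0062 0.208; 0.0854 -0.0510 0.0997 0.0092 0.312; 0.0854 -0.0510 0.0997 0.0092 0.312; 0.0854 -0.0510 0.0997 0.0092 0.312
x-angle end 0.0
```

>>> drive_tool:
  moves: "0.0854 -0.0325 -0.012 -0.0045 0.103; 0.0854 -0.065 -0.024 -0.009 0.206; 0.0854 -0.0975 -0.036 -0.0135 0.309; 0.0854 -0.13 -0.048 -0.018 0.412; 0.0854 -0.162 -0.060 -0.0225 0.515"

```text
time_s: 1.65
eef_pos: [393.2, 436.5, 254.1]
tool_rot: [0.467, 0.884, 0.0, 0.0]
ft_force: [0.2, 0.5, 0.7]
finger_gap: 0.995
grasp_force: 0.0
```

>>> drive_tool:
  moves: "0.0854 -0.034 0.0055 -0.0045 0.103; 0.0854 -0.068 0.011 -0.009 0.206; 0.0854 -0.1025 0.0165 -0.0135 0.309; 0.0854 -0.137 0.022 -0.018 0.412; 0.0854 -0.171 0.0275 -0.0225 0.515"

```text
time_s: 2.15
eef_pos: [513.0, 311.3, 276.6]
tool_rot: [0.677, 0.736, 0.0, 0.0]
ft_force: [1.1, -0.0, -0.6]
finger_gap: 1.001
grasp_force: 0.0
```

>>> drive_tool:
  moves: "0.0854 -0.027 0.0215 -0.0045 0.103; 0.0854 -0.054 0.0435 -0.009 0.206; 0.0854 -0.081 0.065 -0.0135 0.309; 0.0854 -0.081 0.065 -0.0135 0.309; 0.0854 -0.081 0.065 -0.0135 0.309"

```text
time_s: 2.65
eef_pos: [584.3, 237.0, 289.7]
tool_rot: [0.781, 0.625, -0.0, -0.0]
ft_force: [-0.6, -0.0, 0.1]
finger_gap: 1.0
grasp_force: 0.0
```

Run:
```python
from h import *
s=read_state(); print(s["eef_pos"],s["tool_rot"],s["time_s"])
p=get_image("wrist"); save(p,"wn"); np.savez("wn.npz",**{k:np.array(p[k]) for k in("R","t","mtx","dist")})
for n in("nose","dog_tops","sander"): find(p,pinpoint,n)
```

```text
[584.25557925 236.99855078 289.65327107] [ 7.80674062e-01  6.24938361e-01 -1.07890707e-04 -2.04982623e-04] 2.65
nose call 0.85 [588.1 240.9 154.4]
dog_tops call 0.74 [590.4 239.1 163.6]
sander call 0.95 [ 5.834e+02  2.397e+02 -4.000e-01]
```

View pics/wn.png

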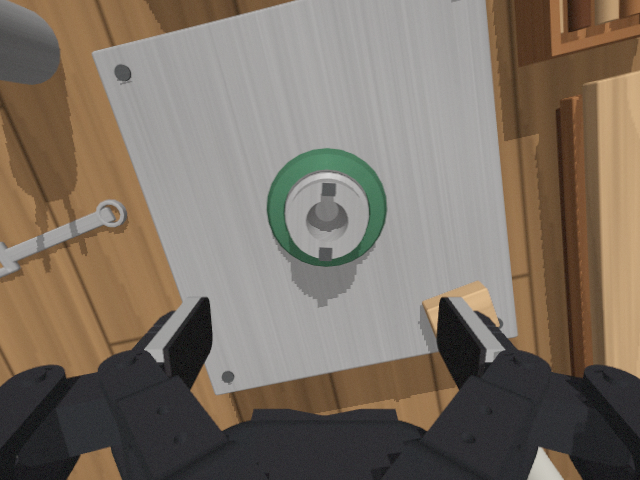

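The dogs show clearly at (329,189) and (325,254), and the nose ring is centred near (327,218). I'll measure both by intersecting pixels with the known planes.

```bash
cat >> h.py <<'E'
def ray(p,uv,z):
    uv=np.array(uv,float).reshape(-1,1,2); n=cv2.undistortPoints(uv,np.array(p["mtx"],float),np.array(p["dist"],float))[:,0]
    R=np.array(p["R"]);C=-R.T@np.array(p["t"]); d=np.c_[n,np.ones(len(n))]@R
    return C+d*((z-C[2])/d[:,2])[:,None]
E
python3 - <<'E'
from h import *
p=np.load("wn.npz"); im=cv2.imread("pics/wn.png"); g=cv2.cvtColor(im,cv2.COLOR_BGR2GRAY)
c=[]
for (u,v) in ((329,189),(325,254)):
    r=g[v-11:v+12,u-13:u+14]; m=(r<90).astype(np.uint8)
    n,l,st,ce=cv2.connectedComponentsWithStats(m); 
    for i in range(1,n): print(st[i],ce[i]+[u-13,v-11], ray(p,[ce[i]+[u-13,v-11]],162)[0].round(1))
hsv=cv2.cvtColor(im,cv2.COLOR_BGR2HSV); gm=((hsv[:,:,0]>45)&(hsv[:,:,0]<90)&(hsv[:,:,1]>90)).astype(np.uint8)
m=np.zeros_like(gm); m[140:275,260:395]=1; gm*=m
cs,_=cv2.findContours(gm,cv2.RETR_CCOMP,cv2.CHAIN_APPROX_NONE)
for k in sorted(cs,key=len)[-3:]:
    e=cv2.fitEllipse(k); print("green",len(k),e, ray(p,[e[0]],155)[0])
crop=cv2.resize(im[145:275,260:395],None,fx=4.4,fy=4.4,interpolation=cv2.INTER_CUBIC); cv2.imwrite("pics/wnc.png",crop)
E
```

```text
[  6   5  13  13 143] [328.1958042  189.38461538] [594.  264.3 162. ]
[  0   5  27  18 319] [324.87147335 258.44514107] [580.3 213.8 162. ]
green 6 ((282.0, 244.5), (2.1213202476501465, 3.0), 0.0) [550.2314939  229.61584629 155.        ]
green 259 ((326.4178161621094, 213.76962280273438), (87.1225814819336, 93.02430725097656), 179.69366455078125) [588.61286252 245.66587305 155.        ]
green 331 ((326.2278137207031, 207.00660705566406), (116.25110626220703, 117.41858673095703), 79.87899017333984) [589.58913835 250.71577641 155.        ]
```

View pics/wnc.png

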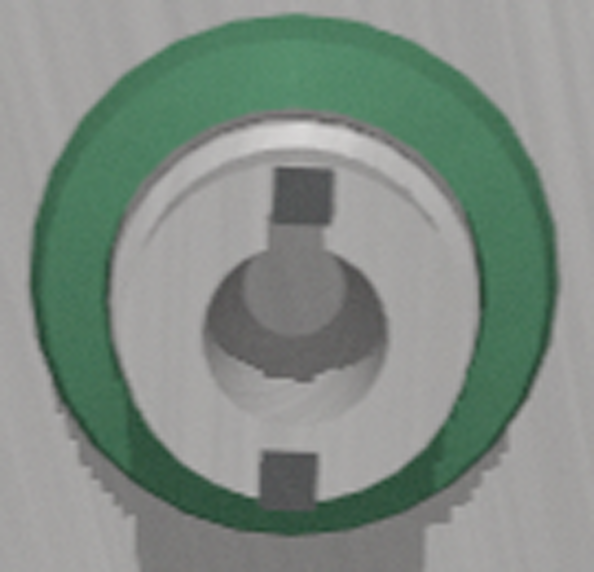

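Run:
```python
from h import *
p=np.load("wn.npz")
d=ray(p,[[329.1,189.2],[325.6,254.3]],162); print(d,d.mean(0),np.linalg.norm(d[0]-d[1]),np.arctan2(*(d[0]-d[1])[1::-1]))
print(ray(p,[[327,221.6]],155))
R=read_state(); print(R["eef_pos"])
```

```text
[[594.68558852 264.28155364 162.        ]
 [581.5735379  216.91985446 162.        ]] [588.12956321 240.60070405 162.        ] 49.14322355535054 1.3007117025261163
[[587.73605969 239.69570434 155.        ]]
[583.245172   238.38059274 289.63516607]
```

>>> drive_tool:
  moves: "0.0854 -0.037 0.002 0.003 0.104; 0.0854 -0.0745 0.0045 0.006 0.208; 0.0854 -0.112 0.0065 0.009 0.312; 0.0854 -0.149 0.009 0.0125 0.415; 0.0854 -0.186 0.011 0.0155 0.519"

```text
time_s: 3.35
eef_pos: [553.4, 53.3, 274.2]
tool_rot: [0.915, 0.403, 0.0, -0.0]
ft_force: [-0.0, -0.3, -0.8]
finger_gap: 0.997
grasp_force: 0.0
```

>>> drive_tool:
  moves: "0.0854 -0.031 0.0205 0.003 0.104; 0.0854 -0.0625 0.041 0.006 0.208; 0.0854 -0.094 0.061 0.009 0.312; 0.0854 -0.125 0.0815 0.0125 0.415; 0.0854 -0.156 0.102 0.0155 0.519"

```text
time_s: 3.85
eef_pos: [524.1, -130.8, 258.8]
tool_rot: [0.988, 0.155, 0.0, -0.0]
ft_force: [0.6, 0.3, -0.4]
finger_gap: 1.0
grasp_force: 0.0
```

>>> drive_tool:
  moves: "0.0854 -0.017 0.033 0.003 0.104; 0.0854 -0.034 0.0665 0.006 0.208; 0.0854 -0.051 0.1 0.009 0.312; 0.0854 -0.051 0.1 0.009 0.312; 0.0854 -0.051 0.1 0.009 0.312"

```text
time_s: 4.35
eef_pos: [506.6, -240.9, 249.6]
tool_rot: [1.0, 0.001, -0.0, -0.0]
ft_force: [0.4, 1.0, 0.1]
finger_gap: 0.999
grasp_force: 0.0
```

Run:
```python
from h import *
s=read_state(); print(s["eef_pos"],s["tool_rot"],s["time_s"])
p=get_image("wrist"); save(p,"wr"); np.savez("wr.npz",**{k:np.array(p[k]) for k in("R","t","mtx","dist")})
for n in("slim_drum","slim_arbor","slim_slot","fat_arbor"): find(p,pinpoint,n)
```

```text
[ 506.6053218  -240.92904229  249.64570333] [ 9.99999742e-01  6.42037478e-04 -1.75734856e-04 -2.68595253e-04] 4.35
slim_drum call 0.92 [ 455.6 -125.7   80. ]
slim_drum call 0.57 [ 509.7 -237.6   91.4]
slim_arbor call 0.84 [ 527.2 -351.8   37. ]
slim_arbor call 0.64 [ 508.1 -238.6   50.9]
slim_arbor call 0.45 [ 604.  -242.1   49. ]
slim_slot call 0.96 [ 546.3 -366.    43.8]
slim_slot call 0.81 [ 518.8 -216.1   56.4]
slim_slot call 0.62 [ 466.9 -150.    44.5]
fat_arbor call 0.8 [ 604.5 -245.    52.4]
```

View pics/wr.png

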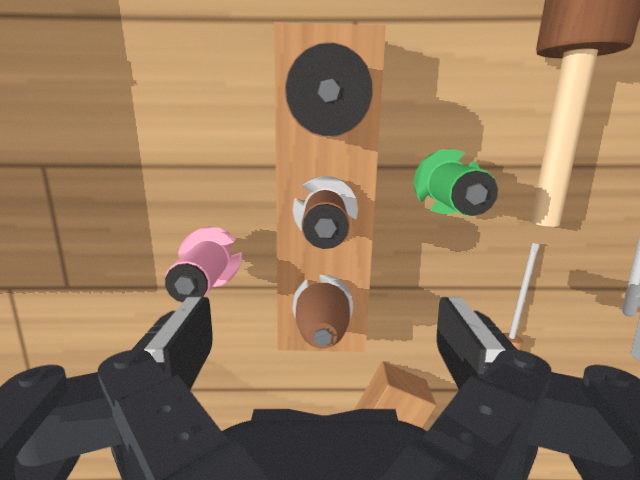

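The slim drum's rim is at (325,227). The pink one (186,285) and the green one (477,193) are clear of the fingers' y-line. I'll fit the rim and zoom on the collar slots.

Run:
```python
from h import *
p=np.load("wr.npz"); im=cv2.imread("pics/wr.png"); g=im.max(2)
m=((g<75)).astype(np.uint8); k=np.zeros_like(m); k[195:255,295:355]=1
cs,_=cv2.findContours(m*k,cv2.RETR_EXTERNAL,cv2.CHAIN_APPROX_NONE); c=max(cs,key=cv2.contourArea)
e=cv2.fitEllipse(cv2.convexHull(c)); print(e, ray(p,[e[0]],124))
cv2.imwrite("pics/wrc.png",cv2.resize(im[170:255,280:370],None,fx=7,fy=7,interpolation=cv2.INTER_CUBIC))
```

```text
((325.11248779296875, 225.93380737304688), (43.9252815246582, 44.36248016357422), 69.99767303466797) [[ 508.61344997 -240.69708643  124.        ]]
```

View pics/wrc.png

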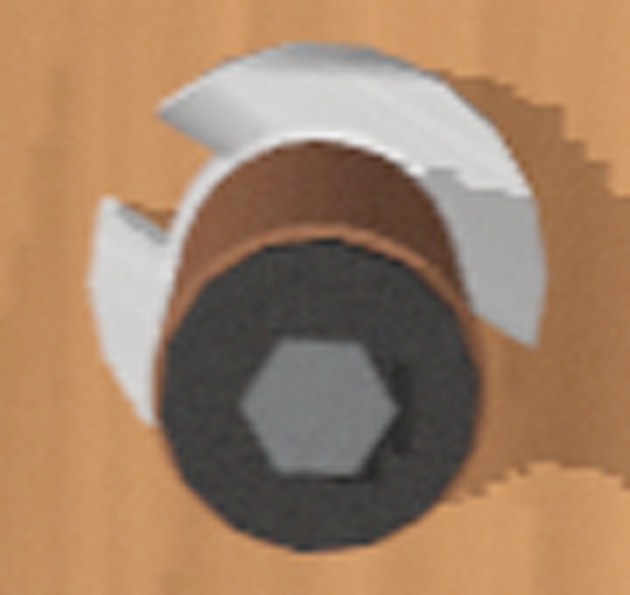

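Run:
```python
from h import *
p=np.load("wr.npz")
a=ray(p,np.array([[160,110],[105,198],[533,345],[317,270]])/7+[280,170],62); print(a)
for c in ([508.5,-241],a[3,:2]):
    d=a[:3,:2]-c; print(np.hypot(*d.T),np.arctan2(d[:,1],d[:,0]))
# chord half-angle of the slot at rim: asin(7/29)
print(np.arcsin(7/29), np.arctan2(*(a[1]-a[0])[1::-1])-np.pi/2)
```

```text
[[ 529.01125772 -221.28190621   62.        ]
 [ 517.90918425 -214.20475814   62.        ]
 [ 499.03610753 -268.55689535   62.        ]
 [ 508.74366058 -240.91757229   62.        ]]
[28.45197561 28.39925588 29.13670781] [ 0.76568467  1.23309621 -1.9016071 ]
[28.21940603 28.24148126 29.29451767] [ 0.76956291  1.24026971 -1.90855985]
0.2437869384683356 1.0032858428897575
```

Slot angle is about 1.00 rad against 1.30 for the dogs, so a turn of about +0.30 rad CCW is needed. I'll descend and grip.

>>> drive_tool:
  moves: "0.0854 0.0025 -0.001 0.03 0; 0.0854 0.0025 -0.001 0.07 0; 0.0854 0.0025 -0.001 0.11 0; 0.0854 0.0025 -0.001 0.145 0; 0.0854 0.0025 -0.001 0.16 0"

```text
time_s: 5.1
eef_pos: [507.8, -238.5, 87.0]
tool_rot: [1.0, 0.001, -0.002, -0.001]
ft_force: [0.6, 0.2, -0.2]
finger_gap: 1.0
grasp_force: 0.0
```

>>> drive_tool:
  moves: "0.0854 0 0 0.006 0; 0.0854 0 0 0.012 0; 0.055 0 0 0.012 0; 0.02 0 0 0.012 0; 0.02 0 0 0.012 0"

```text
time_s: 5.6
eef_pos: [510.0, -240.6, 79.0]
tool_rot: [1.0, 0.0, 0.001, 0.0]
ft_force: [0.1, -0.2, 0.2]
finger_gap: 0.516
grasp_force: 0.0
```

>>> drive_tool:
  moves: "0.02 0 0 0 0; 0.02 0 0 0 0; 0.02 0 0 0 0; 0.02 0 0 0 0; 0.02 0 0 0 0"

```text
time_s: 6.1
eef_pos: [509.9, -240.6, 79.1]
tool_rot: [1.0, 0.0, 0.001, 0.0]
ft_force: [-1.4, 0.1, 5.3]
finger_gap: 0.409
grasp_force: 59.2
```

>>> drive_tool:
  moves: "0.02 0 0 -0.01 0; 0.02 0 0 -0.03 0; 0.02 0 0 -0.06 0; 0.02 0 0 -0.1 0; 0.02 0 0 -0.14 0"

```text
time_s: 6.6
eef_pos: [508.4, -239.8, 219.2]
tool_rot: [1.0, 0.0, -0.001, -0.0]
ft_force: [1.6, 0.5, -4.5]
finger_gap: 0.406
grasp_force: 60.3
```

>>> drive_tool:
  moves: "0.02 0.003 -0.015 -0.03 -0.02; 0.02 0.009 -0.053 -0.045 -0.05; 0.02 0.0155 -0.093 -0.05 -0.08; 0.02 0.022 -0.133 -0.05 -0.11; 0.02 0.0285 -0.173 -0.05 -0.15"

```text
time_s: 7.1
eef_pos: [537.2, -65.7, 268.7]
tool_rot: [0.997, 0.076, 0.0, 0.0]
ft_force: [1.2, 0.3, -4.1]
finger_gap: 0.405
grasp_force: 60.7
```

Run:
```python
from h import *
# commanded: start (508.5,-241,268) + (28.5,173); x-angle +0.15
plan([((588,240.3,268),-0.15,9)],start=(537,-68,268,0.15),gap=0.02)
s=read_state(); print(s["eef_pos"],s["tool_rot"],s["ft_force"],s["grasp_force"],s["finger_gap"],s["qpos"])
```

```text
0.02 0.0107 -0.0330 -0.0000 -0.017; 0.02 0.0214 -0.0660 -0.0000 -0.033; 0.02 0.0322 -0.0991 -0.0000 -0.050; 0.02 0.0429 -0.1321 -0.0000 -0.067; 0.02 0.0536 -0.1651 -0.0000 -0.083
0.02 0.0134 -0.0320 -0.0000 -0.017; 0.02 0.0269 -0.0640 -0.0000 -0.033; 0.02 0.0403 -0.0961 -0.0000 -0.050; 0.02 0.0537 -0.1281 -0.0000 -0.067; 0.02 0.0537 -0.1281 -0.0000 -0.067
x-angle end 0.3
[537.23022506 -65.71748678 268.68327439] [9.97128407e-01 7.57287928e-02 2.94160741e-04 5.29125508e-05] [ 1.18185046  0.28086134 -4.13289242] 60.744030475616455 0.405490358855822 [-1.43724099e-01  2.56342817e-01  1.78122398e+00  2.78141827e-05
  1.10342861e+00  1.27545697e+00]
```

>>> drive_tool:
  moves: "0.02 0.011 -0.033 0 -0.017; 0.02 0.0215 -0.066 0 -0.033; 0.02 0.032 -0.099 0 -0.05; 0.02 0.043 -0.132 0 -0.067; 0.02 0.0535 -0.165 0 -0.083"

```text
time_s: 7.6
eef_pos: [565.2, 105.3, 268.2]
tool_rot: [0.993, 0.117, -0.0, 0.0]
ft_force: [0.6, 0.4, -3.1]
finger_gap: 0.407
grasp_force: 60.8
```

>>> drive_tool:
  moves: "0.02 0.0135 -0.032 0 -0.017; 0.02 0.027 -0.064 0 -0.033; 0.02 0.0405 -0.096 0 -0.05; 0.02 0.0535 -0.128 0 -0.067; 0.02 0.0535 -0.128 0 -0.067"

```text
time_s: 8.1
eef_pos: [588.0, 244.6, 268.0]
tool_rot: [0.988, 0.152, 0.0, -0.001]
ft_force: [0.8, -0.7, -4.2]
finger_gap: 0.407
grasp_force: 61.0
```

Run:
```python
from h import *
s=read_state(); print(s["eef_pos"],s["tool_rot"],s["ft_force"],s["qpos"],s["time_s"])
p=get_image("wrist"); save(p,"wp"); np.savez("wp.npz",**{k:np.array(p[k]) for k in("R","t","mtx","dist")})
for n in("slim_drum","slim_arbor","slim_slot","nose","dog_tops"): find(p,pinpoint,n,1)
for c in("top","scene"):
    q=get_image(c)
    for n in("slim_drum","slim_arbor","nose"): find(q,pinpoint,n,2)
save(q,"scp")
```

```text
[587.98857004 244.62373877 267.98440785] [ 9.88435386e-01  1.51640689e-01  2.46551789e-04 -7.27366644e-04] [ 0.83736522 -0.66115308 -4.15805265] [3.74946473e-01 4.02930204e-01 1.57077300e+00 1.42439091e-03
 1.16708757e+00 1.64072780e+00] 8.1
slim_drum call 0.86 [588.1 242.  277.8]
slim_arbor call 0.95 [585.8 246.4 241.2]
slim_slot call 0.83 [594.2 269.3 240.1]
nose call 0.62 [581.9 242.9 155.5]
dog_tops call 0.55 [586.2 239.4 165.5]
slim_drum call 0.73 [ 529.4 -355.6   81.7]
slim_drum call 0.72 [ 457.1 -135.6   78.3]
slim_arbor call 0.92 [ 530.5 -354.4   37.2]
slim_arbor call 0.85 [ 456.3 -130.    36.4]
nose call 0.68 [582.9 240.8 156.3]
slim_drum call 0.63 [ 453.  -131.    85.5]
slim_drum call 0.55 [ 527.  -351.2   80.9]
slim_arbor call 0.96 [ 527.8 -350.    39.6]
slim_arbor call 0.82 [ 455.3 -133.3   41.8]
nose call 0.74 [582.2 240.4 152.9]
```

View pics/wp.png

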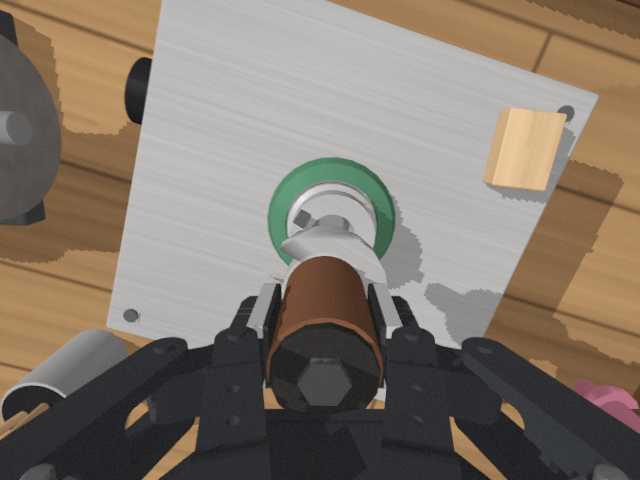

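The drum's rim is at about (325,367), its collar at (335,265), and one dog shows at (304,218) ahead of it. I'll take a fresh settled picture and measure the hand-held axis against the nose.

Run:
```python
from h import *
s=read_state(); print(s["eef_pos"],s["tool_rot"],s["ft_force"],s["time_s"])
p=get_image("wrist"); save(p,"wq"); np.savez("wq.npz",**{k:np.array(p[k]) for k in("R","t","mtx","dist")})
im=cv2.imread("pics/wq.png"); cv2.imwrite("pics/wqc.png",cv2.resize(im[145:425,255:405],None,fx=2.1*2/2,fy=2.1,interpolation=cv2.INTER_CUBIC))
```

```text
[588.20257396 240.68065954 267.86470127] [ 9.88734129e-01  1.49682399e-01  3.03192032e-05 -1.02775049e-06] [-0.1763268   0.57806902 -4.34316202] 8.8
```

View pics/wqc.png

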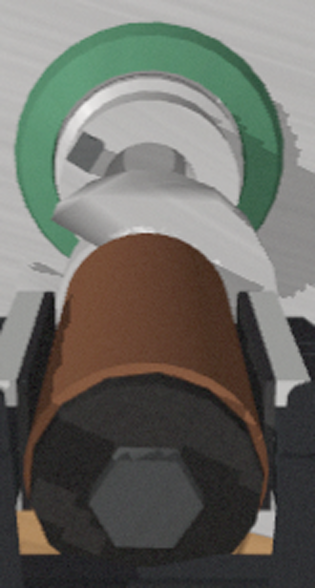

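Run:
```python
from h import *
p=np.load("wq.npz")
def pr(X): return ((cv2.projectPoints(np.array(X,float).reshape(-1,3),cv2.Rodrigues(p["R"])[0],p["t"],p["mtx"],p["dist"])[0][:,0]-[255,145])*2.1).round(0)
A=np.array([588.2,240.7,239.5])
def ring(c,r,z,a=np.linspace(0,2*np.pi,361)): return np.c_[c[0]+r*np.cos(a),c[1]+r*np.sin(a),np.full(a.shape,z)]
r=pr(ring(A,18,A[2]+74)); print("rim",r.min(0),r.max(0)); print("nut",pr(A+[0,0,77]))
r=pr(ring(A,29,A[2]+12)); print("collar",r.min(0),r.max(0))
for off in (0.2,0.3,0.4):
    a=1.0+off; print("slot corners top",off,pr(ring(A,29,A[2]+12,np.array([a-.244,a+.244]))).tolist())
N=np.array([588,240.3]); r=pr(ring(N,30,155)); print("nose",r.min(0),r.max(0))
print("dogs",pr(ring(N,24.75,162,np.array([1.301]))))
d=ray(p,[[296,217.4]],162)[0,:2]; print(d-N,np.arctan2(*(d-N)[::-1]))
```

```text
rim [ 19. 369.] [276. 592.]
nut [[148. 498.]]
collar [ 13. 175.] [281. 423.]
slot corners top 0.2 [[62.0, 202.0], [23.0, 252.0]]
slot corners top 0.3 [[52.0, 211.0], [18.0, 264.0]]
slot corners top 0.4 [[43.0, 221.0], [15.0, 276.0]]
nose [58. 97.] [238. 271.]
dogs [[ 83. 152.]]
[ 7.03348795 22.86475105] 1.2723701139235752
```

The model projection matches the picture to about 1 mm and 0.02 rad, so I'll lower it in stages and watch the forces.

>>> drive_tool:
  moves: "0.02 0 0 0.02 0; 0.02 0 0 0.04 0; 0.02 0 0 0.055 0; 0.02 0 0 0.065 0; 0.02 0 0 0.068 0"

```text
time_s: 9.35
eef_pos: [587.6, 240.7, 198.5]
tool_rot: [0.989, 0.15, -0.001, 0.0]
ft_force: [0.3, -0.1, -3.2]
finger_gap: 0.408
grasp_force: 61.0
```

>>> drive_tool:
  moves: "0.02 0 0 0.001 0; 0.02 0 0 0.002 0; 0.02 0 0 0.003 0; 0.02 0 0 0.004 0; 0.02 0 0 0.005 0"

```text
time_s: 9.85
eef_pos: [588.3, 241.0, 195.2]
tool_rot: [0.989, 0.15, 0.0, -0.0]
ft_force: [-0.6, -0.5, -3.5]
finger_gap: 0.409
grasp_force: 61.0
```

>>> drive_tool:
  moves: "0.02 0 0 0.001 0; 0.02 0 0 0.002 0; 0.02 0 0 0.003 0; 0.02 0 0 0.004 0; 0.02 0 0 0.005 0"

```text
time_s: 10.35
eef_pos: [588.1, 240.9, 189.7]
tool_rot: [0.989, 0.15, -0.0, 0.0]
ft_force: [-0.3, 0.1, -3.3]
finger_gap: 0.403
grasp_force: 61.0
```

>>> drive_tool:
  moves: "0.02 0 0 0.0005 0; 0.02 0 0 0.001 0; 0.02 0 0 0.0015 0; 0.02 0 0 0.002 0; 0.02 0 0 0.002 0"

```text
time_s: 10.85
eef_pos: [588.3, 240.9, 187.9]
tool_rot: [0.989, 0.15, 0.0, 0.0]
ft_force: [0.2, -0.7, -3.8]
finger_gap: 0.41
grasp_force: 61.0
```

>>> drive_tool:
  moves: "0.02 0 0 0.0005 0; 0.02 0 0 0.001 0; 0.02 0 0 0.0015 0; 0.02 0 0 0.002 0; 0.02 0 0 0.002 0"

```text
time_s: 11.35
eef_pos: [588.5, 240.8, 186.0]
tool_rot: [0.989, 0.15, 0.0, 0.0]
ft_force: [1.8, -2.8, -3.0]
finger_gap: 0.402
grasp_force: 61.1
```

>>> drive_tool:
  moves: "0.02 0 0 0.0003 0; 0.02 0 0 0.0006 0; 0.02 0 0 0.001 0; 0.02 0 0 0.001 0; 0.02 0 0 0.001 0"

```text
time_s: 11.85
eef_pos: [588.5, 240.7, 185.0]
tool_rot: [0.989, 0.15, 0.0, 0.0]
ft_force: [3.3, -3.7, 0.4]
finger_gap: 0.41
grasp_force: 61.3
```

Light side force is pushing the arbor towards +x and −y. I'll yield about 0.6 mm that way and keep lowering.

>>> drive_tool:
  moves: "0.02 0.0003 0.0006 0 0; 0.02 0.0003 0.0006 0 0; 0.02 0.0003 0.0006 0.0003 0; 0.02 0.0003 0.0006 0.0006 0; 0.02 0.0003 0.0006 0.0006 0"

```text
time_s: 12.35
eef_pos: [588.6, 240.4, 184.2]
tool_rot: [0.989, 0.15, -0.0, -0.0]
ft_force: [3.1, -2.0, -1.8]
finger_gap: 0.404
grasp_force: 61.3
```

>>> drive_tool:
  moves: "0.02 0 0 0.0003 0; 0.02 0 0 0.0006 0; 0.02 0 0 0.0008 0; 0.02 0 0 0.0008 0; 0.02 0 0 0.0008 0"

```text
time_s: 12.85
eef_pos: [588.6, 240.5, 184.1]
tool_rot: [0.989, 0.15, 0.0, -0.0]
ft_force: [1.0, -2.5, 5.5]
finger_gap: 0.409
grasp_force: 61.6
```

Height matches home (79.1 − 50 + 155 = 184.1) and vertical force is rising. I'll press slightly more to confirm it is seated.

>>> drive_tool:
  moves: "0.02 0 0 0.0005 0; 0.02 0 0 0.0005 0.015; 0.02 0 0 0.0005 -0.015; 0.02 0 0 0.0005 0; 0.02 0 0 0.0005 0"

```text
time_s: 13.35
eef_pos: [588.8, 240.7, 184.1]
tool_rot: [0.989, 0.15, 0.0, -0.0]
ft_force: [0.3, -2.2, 6.1]
finger_gap: 0.411
grasp_force: 62.0
```

Run:
```python
from h import *
for i in range(3):
    q=get_image("scene"); s=read_state(); print(s["eef_pos"],s["ft_force"],s["wrist_torque"])
for n in("slim_drum","slim_arbor"): find(q,pinpoint,n,3)
R=np.array(q["R"]);u,v=cv2.projectPoints(np.array([[588.,240.3,175]]),cv2.Rodrigues(R)[0],np.array(q["t"],float),np.array(q["mtx"],float),np.array(q["dist"],float))[0].ravel().astype(int)
cv2.imwrite("pics/home.png",cv2.resize(np.array(q["color"])[v-45:v+45,u-60:u+60,::-1],(720,540),interpolation=cv2.INTER_CUBIC))
```

```text
[588.8106415  240.67655933 184.05661994] [-0.80719455 -1.83788868  8.70267904] [-0.31265598  0.008222    0.02268165]
[588.83212922 240.68195334 184.07541035] [ 0.39662467 -2.54639466  8.59596099] [-0.34036164 -0.01923965 -0.01270333]
[588.84428837 240.66325019 184.07709983] [-0.34594183 -2.06762878  7.00373274] [-0.2607394  -0.05430281  0.03271825]
slim_drum call 0.85 [ 529.6 -349.7   79.1]
slim_drum call 0.8 [587.5 240.4 200.5]
slim_drum call 0.72 [ 458.9 -130.4   83.7]
slim_arbor call 0.95 [587.6 240.9 153.6]
slim_arbor call 0.93 [ 455.9 -129.7   41.1]
slim_arbor call 0.83 [ 524.4 -350.9   41.8]
```

A hard stop at the home height, and the network puts the arbor's origin at z ≈ 154 (nose at 155). I'll release and retreat upwards.

>>> drive_tool:
  moves: "0.045 0 0 -0.0005 0; 0.06 0 0 -0.0005 0; 0.075 0 0 -0.0005 0; 0.085 0 0 -0.0005 0; 0.085 0 0 -0.0005 0"

```text
time_s: 14.1
eef_pos: [588.4, 240.4, 183.2]
tool_rot: [0.989, 0.15, -0.0, 0.0]
ft_force: [0.9, -0.2, 0.6]
finger_gap: 0.998
grasp_force: 0.0
```

>>> drive_tool:
  moves: "0.085 0 0 0 0; 0.085 0 0 0 0; 0.085 0 0 -0.01 0; 0.085 0 0 -0.04 0; 0.085 0 0 -0.08 0"

```text
time_s: 14.6
eef_pos: [587.5, 240.0, 263.0]
tool_rot: [0.989, 0.15, -0.002, 0.0]
ft_force: [0.1, 0.5, 1.2]
finger_gap: 0.992
grasp_force: 0.0
```

>>> drive_tool:
  moves: "0.085 -0.02 0 -0.03 0; 0.085 -0.04 0 -0.06 0; 0.085 -0.06 0 -0.07 0; 0.085 -0.06 0 -0.07 0; 0.085 -0.06 0 -0.07 0"

```text
time_s: 15.1
eef_pos: [531.5, 222.7, 334.2]
tool_rot: [0.989, 0.15, 0.001, -0.0]
ft_force: [-0.1, 0.3, 0.3]
finger_gap: 0.994
grasp_force: 0.0
```

Run:
```python
from h import *
s=read_state(); print(s["eef_pos"],s["ft_force"],s["finger_gap"],s["time_s"])
p=get_image("wrist")
for n in("slim_drum","slim_arbor","slim_slot"): find(p,pinpoint,n,1)
q=get_image("scene")
for n in("slim_drum","slim_arbor"): find(q,pinpoint,n,3)
R=np.array(q["R"]);u,v=cv2.projectPoints(np.array([[588.,240.3,175]]),cv2.Rodrigues(R)[0],np.array(q["t"],float),np.array(q["mtx"],float),np.array(q["dist"],float))[0].ravel().astype(int)
cv2.imwrite("pics/home.png",cv2.resize(np.array(q["color"])[v-45:v+45,u-60:u+60,::-1],(720,540),interpolation=cv2.INTER_CUBIC))
```

```text
[531.50231127 222.70533234 334.1547552 ] [-0.11149787  0.25415718  0.31317188] 0.9941562788272208 15.1
slim_drum call 0.71 [ 456.6 -126.9   84.4]
slim_arbor call 0.88 [ 457.3 -130.8   40. ]
slim_slot call 0.8 [591.  266.  163.8]
slim_drum call 0.91 [ 529.9 -353.2   79.4]
slim_drum call 0.63 [585.3 239.  197.5]
slim_drum call 0.63 [ 456.1 -130.7   81.2]
slim_arbor call 0.88 [586.  241.7 151.3]
slim_arbor call 0.75 [ 526.8 -350.2   40.8]
slim_arbor call 0.73 [ 457.  -128.7   42.7]
```

View pics/home.png

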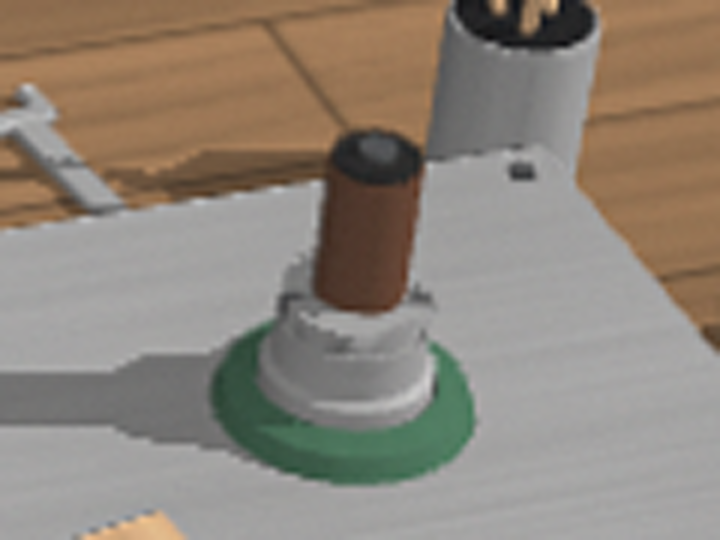

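The drum stands upright at (370,220), its collar flush on the nose with the dogs sitting in the slots at (290,300) and (420,303), and the gripper is clear. I'm handing it in.

```bash
python3 -c "from station import *; print(sign_off())"
```

```text
the job is handed in; nothing more can be done
None
```

I fitted the slim drum to the spindle, with its collar flat on the nose and its slots over the dogs, then released it and handed the job in at about 15 s; the sign-off gave no verdict.

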